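# Put the stacked seed tins away

## Task

Take the stack of four seed tins apart from the top and put each tin away in its own plywood rest, the one whose recess has the same shape and size, so that it sits flat and right way up on the felt inside the recess. Keep the tins upright and set them down gently without dropping or toppling any, and leave the mug of pencils and the spring clip where they are.

Things in the scene. Friction and masses are not known exactly. Their poses are not given: they have to be found in the camera images.
- long_tin: Origin at the centre of its underside, z up. Plain closed aluminium tin 30 mm high with a thin dark seam; rectangular, 44 mm along its x, 96 mm along its y. About 0.18 kg. At the start the bottom one of the stack, standing on the counter.
- large_round_tin: Origin at the centre of its underside, z up. Plain closed aluminium tin 30 mm high with a thin dark seam; round, 64 mm across. About 0.16 kg. At the start second from the bottom of the stack.
- square_tin: Origin at the centre of its underside, z up. Plain closed aluminium tin 30 mm high with a thin dark seam; square, 46 by 46 mm, sides along its x and y. About 0.11 kg. At the start third from the bottom.
- small_round_tin: Origin at the centre of its underside, z up. Plain closed aluminium tin 30 mm high with a thin dark seam; round, 38 mm across. About 0.06 kg. At the start on top of the stack (its top 120 mm above the counter).
- long_rest: Fixed flat plywood board, 10 mm high, on the counter, with one recess lined in grey felt, 6 mm deep (recess floor 4 mm above the counter), leaving the tin 8 mm play on every side. Origin at the centre of the board's underside, directly below the recess centre, z up; board 74 mm (x) by 126 mm (y), recess 60 mm (x) by 112 mm (y). The place of the long tin.
- large_round_rest: Fixed flat plywood board, 10 mm high, on the counter, with one recess lined in grey felt, 6 mm deep (recess floor 4 mm above the counter), leaving the tin 8 mm play on every side. Origin at the centre of the board's underside, directly below the recess centre, z up; board 94 mm square, round recess 80 mm across. The place of the large round tin.
- square_rest: Fixed flat plywood board, 10 mm high, on the counter, with one recess lined in grey felt, 6 mm deep (recess floor 4 mm above the counter), leaving the tin 8 mm play on every side. Origin at the centre of the board's underside, directly below the recess centre, z up; board 76 mm square, square recess 62 mm wide, sides along its x and y. The place of the square tin.
- small_round_rest: Fixed flat plywood board, 10 mm high, on the counter, with one recess lined in grey felt, 6 mm deep (recess floor 4 mm above the counter), leaving the tin 8 mm play on every side. Origin at the centre of the board's underside, directly below the recess centre, z up; board 68 mm square, round recess 54 mm across. The place of the small round tin.
- mug: Bystander: white ceramic mug of pencils, 80 mm across, 95 mm high (pencils to about 190 mm), handle at its +y side reaching 71 mm from the axis. Origin at the centre of its underside. Loose; stands to the left of the work.
- clip: Bystander: blue steel spring clip lying on its side, about 95 by 35 mm, 24 mm high. Origin under its pivot, jaws towards its +x. Loose; lies beyond the middle of the work.

How it is judged:
At the end, for the whole second after the job is handed in: Each of the four tins lies flat (within 3.4 degrees) on the floor of its own rest (underside at most 2.2 mm above the recess floor), its centre within 12.5 mm of the recess centre, released and at rest (horizontal distance between long_tin and long_rest below 0.0125 m and z of long_tin in the frame of long_rest below 0.0062 m and angle between each of long_tin, large_round_tin, square_tin, small_round_tin's own z axis and vertical below 0.06 rad and linear speed of each of long_tin, large_round_tin, square_tin, small_round_tin below 0.02 m/s and angular speed of each of long_tin, large_round_tin, square_tin, small_round_tin below 0.2 rad/s and horizontal distance between large_round_tin and large_round_rest below 0.0125 m and z of large_round_tin in the frame of large_round_rest below 0.0062 m and horizontal distance between square_tin and square_rest below 0.0125 m and z of square_tin in the frame of square_rest below 0.0062 m and horizontal distance between small_round_tin and small_round_rest below 0.0125 m and z of small_round_tin in the frame of small_round_rest below 0.0062 m); the robot touches nothing.
It fails at once if a tin is tipped over (more than 35 degrees from upright) (angle between any of long_tin, large_round_tin, square_tin, small_round_tin's own z axis and vertical above 0.61 rad).
It fails at once if a tin is dropped or thrown (faster than 0.6 m/s while no finger holds it, a fall of about 18 mm) ((linear speed of long_tin above 0.6 m/s and contact force between the fingers and long_tin below 0.02 N) or (linear speed of large_round_tin above 0.6 m/s and contact force between the fingers and large_round_tin below 0.02 N) or (linear speed of square_tin above 0.6 m/s and contact force between the fingers and square_tin below 0.02 N) or (linear speed of small_round_tin above 0.6 m/s and contact force between the fingers and small_round_tin below 0.02 N)).
It fails at once if the mug of pencils is shifted by more than 20 mm (distance of mug from where it was at the start of the episode above 0.02 m).
It fails at once if the spring clip is shifted by more than 20 mm (distance of clip from where it was at the start of the episode above 0.02 m).
It also fails if it takes over 99 s, if anything falls off the work surface, if the arm or the gripper's body presses on something with over 40 N, if the wrist force passes 120 N, or if a joint passes its speed limit or range.

## Robot

A 6-joint arm with a two-finger parallel gripper is mounted at the origin on the work surface. World frame = base frame: x ahead of the robot, y to its left, z up, the work surface at z = 0. Lengths are in m, angles in rad, forces in N, time in s.
With the tool pointing down it reaches from about 0.275 to 0.725 m from the base axis. Payload 15.9 kg.
Tool frame: the origin (TCP) lies midway between the tips of the shut fingers; the grasp point (between the pads) lies 19 mm behind it; x points along the fingers, y is the direction in which the jaws open and shut, and the axes are right-handed (so a half turn about x gives the same grasp; the last joint's range is limited). The gripper opens to 85 mm and grips with 20 to 120 N. Pads are 22 mm wide; open, the fingers measure 114 mm over their backs; the gripper's body (76 mm by 85 mm) begins 54 mm behind the grasp point. The pads swing forward as they close: fully open they stand 13 mm farther back than shut.
Start: joints at [1.11, 0.213, -0.034, 1.323, 0, 1.571], TCP at [0.222, 0.448, 0.231] pointing down, gripper open.
Joint ranges: [-2.98, 2.98], [-0.74, 1.72], [-1.14, 1.35], [-2.1, 2.04], [-1.57, 1.44], [-3.14, 3.14]. Speed limits (rad/s): [1.89, 1.89, 2.39, 2.57, 3.14, 3.14].

## Interface

Orientations are given as a unit quaternion [x, y, z, w].
In Python, from workcell import ctrl gives the robot as it stands. The module is installed in compiled form; this text tells all that it offers. Calls block until the motion is done:
- ctrl.move_pose(position, orientation): joint-space move of the TCP to a pose.
- ctrl.move_l(position, feed=0.15, orientation=None, f_stop=None): straight line of the TCP; orientation=None keeps the orientation; feed is the mean speed in m/s. With f_stop (N) it stops when the force on the tool has changed by that much, and returns True; else False.
- ctrl.move_joints(angles): joint-space move.
- ctrl.open_gripper() and ctrl.gripper_close(grasp_force=None): open the fingers fully, or close them until they stop; grasp_force is the grip in N (None keeps the last).
- ctrl.pause(seconds).
- ctrl.ik(position, orientation): joint angles nearest the present ones, or None.
- ctrl.read_state(): the state.
- ctrl.snapshot(name): name is "scene" or "top"; returns (picture, depth): 400x640x3 uint8, red, green, blue; 400x640 float32, m along the optical axis (not along the pixel's ray), 0 where there is no reading.
- ctrl.calibration(name): a dict with "intrinsics" (3x3 intrinsics, pixels), "k1" (the pictures are not rectified: a ray, as slopes to the right and down, at radius r is drawn at 1 + k1 r^2 times it, then the intrinsics apply), "cam_to_world" (4x4, takes a point from camera to world coordinates). Camera axes: x right, y down, z forward; pixel columns grow to the right and rows downward; lengths in m; the calibration is good to about 2 mm. A picture is of the moment at which its call begins. calibration takes no time and is no camera call.
A pose or a line that the arm cannot do raises ctrl.MotionError and nothing moves.
- ctrl.hand_in(): hands the job in, once; it reports no verdict.
The state is a dict: "time_s": time; "q": joint angles; "qvel": joint speeds; "tau": joint torques, N m; "position": TCP position; "tool_rot": TCP orientation; "contact_force": force on the tool from outside, world axes, zero at the start; "wrist_torque": the same for the moment, N m; "gripper_width": finger opening in m.
Only numpy, scipy, OpenCV 4.12 (cv2) and the standard library are available. Lean on these libraries where they do the work, as an engineer would, in place of code of your own. Each camera call takes 0.05 s, during which the arm holds its last target.

## Working session

There is one attempt and no reset: what is moved stays moved. The work goes in short steps, each a Python script; the robot and the scene stay as the last script left them, time stands still between calls to the robot, and variables do not carry over. Pictures are saved under pics/ and viewed, and the job is handed in when it is done.

```bash
mkdir -p pics; python3 - <<'E'
from workcell import ctrl
import cv2,numpy as np
for n in("scene","top"):
    p,d=ctrl.snapshot(n); np.savez(f"pics/{n}0.npz",p=p,d=d); cv2.imwrite(f"pics/{n}0.png",p[:,:,::-1])
    c=ctrl.calibration(n); print(n,c)
s=ctrl.read_state();print(s)
E
```

```text
scene {'intrinsics': array([[480.69517735,   0.        , 319.30452235],
       [  0.        , 480.69517735, 193.15211151],
       [  0.        ,   0.        ,   1.        ]]), 'k1': -0.08069530276149296, 'cam_to_world': array([[ 0.5412291 ,  0.67093966, -0.50686392,  1.11922612],
       [ 0.84076594, -0.42207853,  0.33906097, -0.26669694],
       [ 0.01355308, -0.60966359, -0.7925444 ,  0.92049837],
       [ 0.        ,  0.        ,  0.        ,  1.        ]])}
top {'intrinsics': array([[376.81363618,   0.        , 316.45580101],
       [  0.        , 376.81363618, 196.06312354],
       [  0.        ,   0.        ,   1.        ]]), 'k1': -0.08998862509519012, 'cam_to_world': array([[ 0.01609576, -0.97187041,  0.23496559,  0.39386909],
       [-0.99986959, -0.01533621,  0.00505968,  0.08349145],
       [-0.00131387, -0.23501639, -0.97199052,  0.97827947],
       [ 0.        ,  0.        ,  0.        ,  1.        ]])}
{'time_s': 0.1, 'q': array([ 1.10999620e+00,  2.13271639e-01, -3.49661075e-02,  1.32348936e+00,
       -8.66494760e-06,  1.57078842e+00]), 'qvel': array([ 2.54796701e-03, -5.70267920e-05,  2.06672708e-03,  6.92869690e-04,
        4.46510753e-04,  1.28502639e-03]), 'tau': array([ 2.58925065e-03, -6.87246537e+01,  4.87808990e+01,  1.20141607e-02,
        7.06541164e-05, -9.12342244e-06]), 'position': array([0.22220584, 0.44758729, 0.23089529]), 'tool_rot': array([ 0.16115605,  0.6884943 , -0.16179822,  0.68834996]), 'contact_force': array([ 0.27148344, -0.38743418, -0.04478878]), 'wrist_torque': array([-0.01979413, -0.00803476, -0.02305752]), 'gripper_width': 0.08565429884228619}
```

View pics/scene0.png

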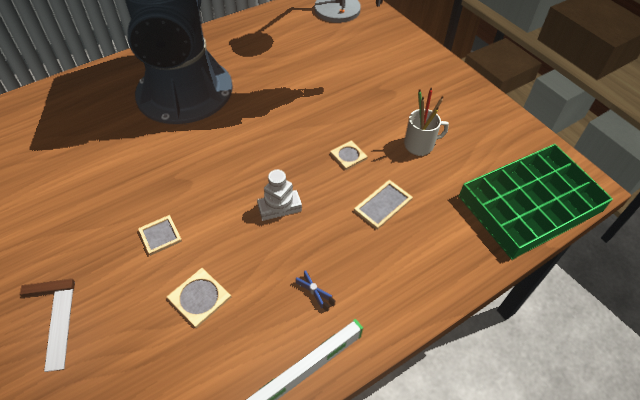

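View pics/top0.png

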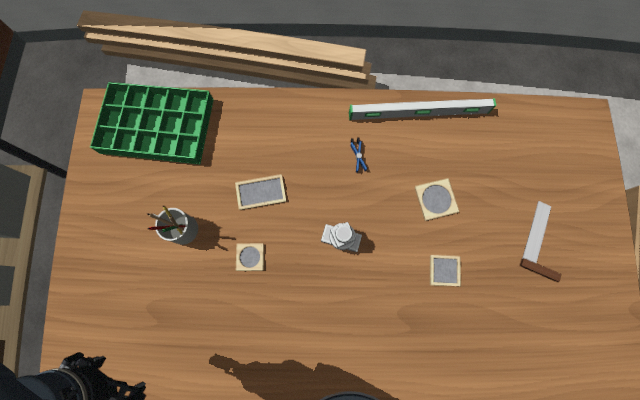

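The top view shows the stack at about (343,236), the long rest (261,192), small round rest (250,257), large round rest (437,199), square rest (445,270), clip (359,156) and mug (172,225). I'll enlarge these next.

```bash
cat > h.py <<'E'
import cv2,numpy as np
from workcell import ctrl
def pix2ray(n,uv):
    c=ctrl.calibration(n);K=c["intrinsics"];k=c["k1"]
    r=cv2.undistortPoints(np.float64(uv).reshape(-1,1,2),K,np.array([k,0,0,0,0.])).reshape(-1,2)
    return r,c["cam_to_world"]
def plane(n,uv,z):
    r,T=pix2ray(n,uv);d=np.c_[r,np.ones(len(r))]@T[:3,:3].T;o=T[:3,3]
    return o+d*((z-o[2])/d[:,2])[:,None]
def cloud(n,d):
    v,u=np.mgrid[0:400,0:640];uv=np.c_[u.ravel(),v.ravel()]
    r,T=pix2ray(n,uv);P=np.c_[r,np.ones(len(r))]*d.reshape(-1,1)
    return (P@T[:3,:3].T+T[:3,3]).reshape(400,640,3)
def proj(n,P):
    c=ctrl.calibration(n);M=np.linalg.inv(c["cam_to_world"])
    return cv2.projectPoints(np.float64(P).reshape(-1,1,3),cv2.Rodrigues(M[:3,:3])[0],M[:3,3],c["intrinsics"],np.array([c["k1"],0,0,0,0.]))[0].reshape(-1,2)
E
python3 - <<'E'
from h import *
t=np.load("pics/top0.npz");s=np.load("pics/scene0.npz")
def crop(p,x,y,w,h,f): return cv2.resize(p[y:y+h,x:x+w,::-1],None,fx=f,fy=f,interpolation=cv2.INTER_CUBIC)
cv2.imwrite("pics/c_stack_t.png",crop(t['p'],310,210,66,50,12))
cv2.imwrite("pics/c_stack_s.png",crop(s['p'],245,160,70,65,9))
cv2.imwrite("pics/c_L.png",crop(t['p'],220,165,80,115,5))
cv2.imwrite("pics/c_R.png",crop(t['p'],405,170,70,125,4.8))
C=cloud("top",t['d']);
for u,v in[(500,300),(261,192),(250,257),(437,199),(445,270),(343,233)]: print(u,v,C[v,u].round(4))
print(plane("top",[[500,300]],0))
C=cloud("scene",s['d'])
for u,v in[(100,300),(349,153),(383,203),(159,234),(199,296),(278,176)]: print(u,v,C[v,u].round(4))
E
```

```text
500 300 [ 0.3627 -0.3862  0.0045]
261 192 [0.6374 0.2364 0.0074]
250 257 [0.4651 0.2563 0.0077]
437 199 [ 0.6262 -0.2342  0.005 ]
445 270 [ 0.4387 -0.2443  0.0072]
343 233 [0.5152 0.0257 0.1201]
[[ 0.36252455 -0.38836901  0.        ]]
100 300 [ 5.23e-01 -4.13e-01 -5.00e-04]
349 153 [0.463  0.2616 0.0025]
383 203 [0.6377 0.2385 0.0023]
159 234 [ 0.4377 -0.2454  0.0039]
199 296 [ 0.6247 -0.2314  0.0007]
278 176 [0.5176 0.027  0.1161]
```

```bash
python3 - <<'E'
import cv2,numpy as np
a=cv2.imread("pics/c_L.png");b=cv2.imread("pics/c_R.png")
h=max(a.shape[0],b.shape[0]);o=np.zeros((h,a.shape[1]+b.shape[1]+10,3),np.uint8);o[:a.shape[0],:a.shape[1]]=a;o[:b.shape[0],a.shape[1]+10:]=b
cv2.imwrite("pics/c_LR.png",o);print(o.shape)
E
```

```text
(600, 746, 3)
```

View pics/c_LR.png

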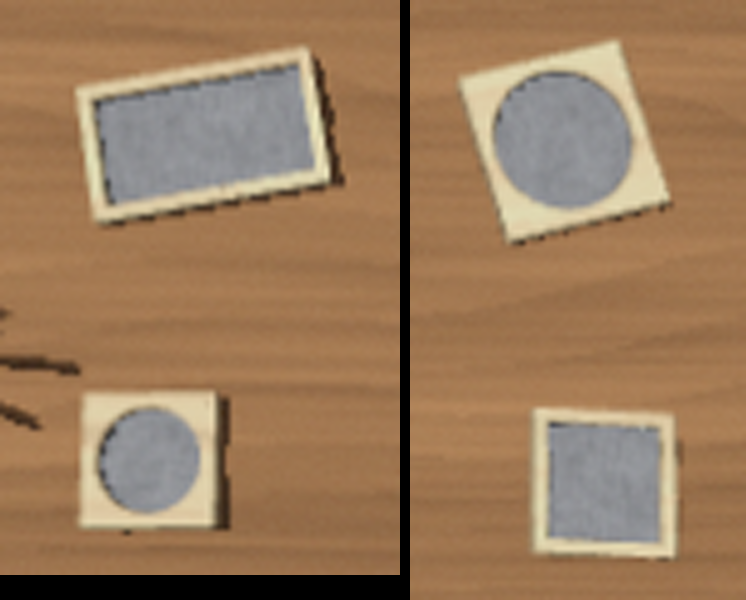

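View pics/c_stack_t.png

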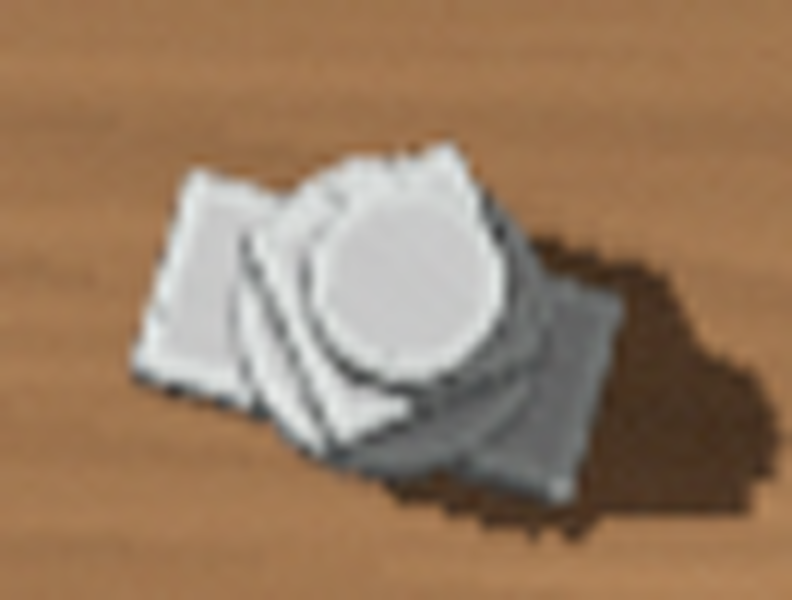

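View pics/c_stack_s.png

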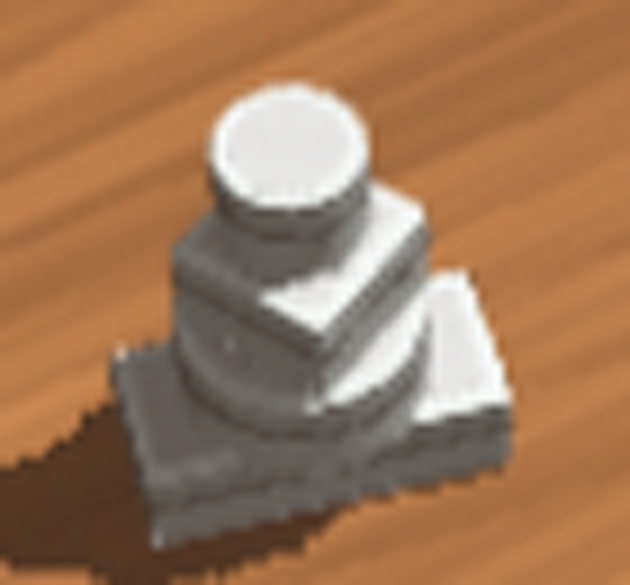

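```bash
python3 - <<'E'
from h import *
def up(p,f,o,x0=0): p=np.float64(p)-[x0,0]; return (p+.5)/f-.5+o
def rep(name,cam,px,z,):
    P=plane(cam,px,z)[:,:2]
    e=np.roll(P,-1,0)-P
    print(name,cam,"c",P.mean(0).round(4),"len",np.linalg.norm(e,axis=1).round(4),"ang",np.degrees(np.arctan2(e[:,1],e[:,0])).round(1))
L=[220,165];R=[405,170];S=[310,210];Z=[245,160]
rep("long","top",up([(77,88),(307,47),(331,183),(97,222)],5,L),.01)
rep("small","top",up([(82,392),(217,392),(217,527),(80,527)],5,L),.01)
rep("large","top",up([(460,77),(619,41),(669,201),(510,242)],4.8,R,410),.01)
rep("square","top",up([(533,408),(674,414),(675,556),(533,551)],4.8,R,410),.01)
print("small tin",plane("top",up([(407,285),(310,285),(505,285)],12,S),.12), plane("scene",up([(290,147)],9,Z),.12))
rep("sqtin top,left,bot","top",up([(448,145),(248,240),(340,442)],12,S),.09)
rep("sqtin l,b,r","scene",up([(178,250),(322,342),(425,215)],9,Z),.09)
rep("longtin","top",up([(198,172),(137,362),(572,495),(620,298)],12,S),.03)
rep("longtin lf,fl,fr,br","scene",up([(120,355),(155,497),(512,405),(465,272)],9,Z),.03)
# depth: board & tins cross-check
for n in("top","scene"):
    d=np.load(f"pics/{n}0.npz");C=cloud(n,d['d']);
    m=(abs(C[...,0]-.51)<.08)&(abs(C[...,1]-.03)<.08)
    for z in(.12,):
        k=m&(abs(C[...,2]-z)<.008);q=C[k];print(n,z,k.sum(),q.mean(0).round(4),(q.min(0)+q.max(0))/2,np.ptp(q,axis=0))
# scene boards: overlay mean of yellow
E
python3 - <<'E'
import cv2,sys
sys.path.insert(0,'.')
from h import *
s=np.load("pics/scene0.npz")['p'][:,:,::-1]
f=lambda x,y,w,h:cv2.resize(s[y:y+h,x:x+w],None,fx=5,fy=5,interpolation=cv2.INTER_CUBIC)
a=np.hstack([f(320,130,78,60),f(345,170,78,60)]);b=np.hstack([f(125,205,78,60),f(160,262,78,66)[:300]])
cv2.imwrite("pics/c_sb.png",np.vstack([a,b]))
E
```

```text
long top c [0.6381 0.2383] len [0.1252 0.0763 0.1249 0.0747] ang [ -78.6 -168.2  100.6   12. ]
small top c [0.4664 0.2576] len [0.07   0.0687 0.07   0.0689] ang [ -88.9 -177.4   91.3    2.6]
large top c [ 0.626  -0.2322] len [0.0946 0.0942 0.0936 0.0959] ang [ -76.2 -166.4  104.9   14.2]
square top c [ 0.4386 -0.2435] len [0.0772 0.0752 0.0766 0.0754] ang [-92.  177.   88.1  -2.5]
small tin [[0.51456738 0.02467831 0.12      ]
 [0.51429278 0.04320793 0.12      ]
 [0.51483774 0.00594322 0.12      ]] [[0.51883198 0.02348779 0.12      ]]
sqtin top,left,bot top c [0.5206 0.0348] len [0.0443 0.0437 0.0631] ang [ 116.4 -155.2  -19.7]
sqtin l,b,r scene c [0.5321 0.0192] len [0.0459 0.0458 0.0611] ang [  20.   116.5 -111.8]
longtin top c [0.5173 0.0239] len [0.0425 0.0951 0.0429 0.0929] ang [ 163.  -106.2  -14.1   74. ]
longtin lf,fl,fr,br scene c [0.5222 0.0228] len [0.0461 0.0937 0.0449 0.0922] ang [ -17.4   75.6  164.4 -105.1]
top 0.12 203 [0.5146 0.0251 0.1213] [0.51465893 0.02450137 0.11930749] [0.03402546 0.03473744 0.01313679]
scene 0.12 208 [0.5198 0.0227 0.1179] [0.5183356  0.02332713 0.11714438] [0.0381984  0.03763753 0.01010059]
```

View pics/c_sb.png

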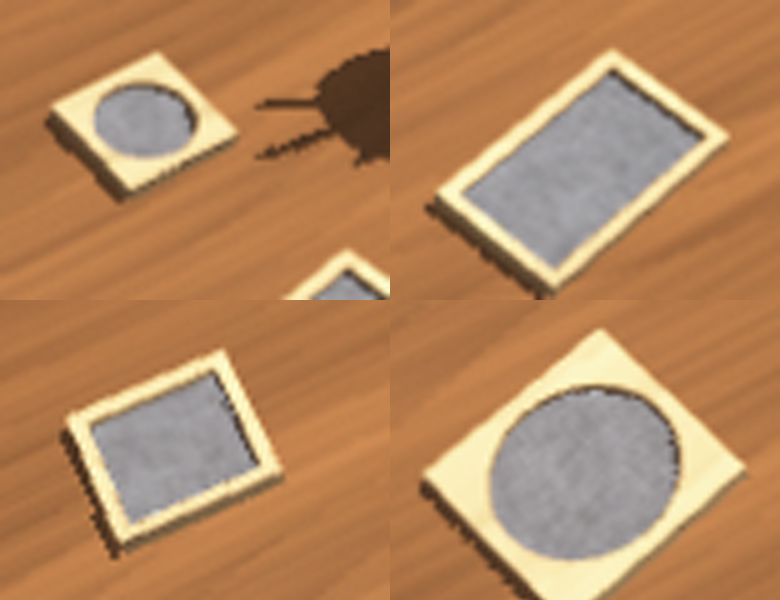

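```bash
python3 - <<'E'
from h import *
def up(p,f,o,x0=(0,0)): p=np.float64(p)-x0; return (p+.5)/f-.5+o
def rep(name,cam,px,z,):
    P=plane(cam,px,z)[:,:2]
    e=np.roll(P,-1,0)-P
    print(name,cam,"c",P.mean(0).round(4),"len",np.linalg.norm(e,axis=1).round(4),"ang",np.degrees(np.arctan2(e[:,1],e[:,0])).round(1))
rep("small","scene",up([(52,108),(157,52),(238,132),(125,192)],5,[320,130]),.01)
rep("long","scene",up([(435,192),(613,50),(728,136),(553,290)],5,[345,170],(390,0)),.01)
rep("square","scene",up([(68,418),(223,352),(282,470),(122,540)],5,[125,205],(0,300)),.01)
rep("large","scene",up([(423,473),(600,330),(745,468),(568,611)],5,[160,262],(390,300)),.01)
a=plane("top",up([(448,145),(340,442)],12,[310,210]),.09).mean(0);b=plane("scene",up([(178,250),(425,215)],9,[245,160]),.09).mean(0);print("sq tin",a,b)
print("mug",plane("top",[[172,225]],.095),"clip",plane("top",[[359,156]],.02))
print("ik",[ctrl.ik(p,[0,.7071068,0,.7071068]) for p in ([.517,.024,.098],[.626,-.232,.012])])
E
```

```text
small scene c [0.4691 0.2544] len [0.0688 0.0681 0.0718 0.0666] ang [ 93.3   2.3 -88.  179.6]
long scene c [0.641  0.2358] len [0.1259 0.0729 0.1268 0.0749] ang [ 100.7   11.2  -78.4 -169.4]
square scene c [ 0.441  -0.2442] len [0.0746 0.0746 0.0746 0.0743] ang [ 87.4  -1.5 -92.9 178.5]
large scene c [ 0.6274 -0.232 ] len [0.0933 0.0939 0.0899 0.0908] ang [ 103.9   14.7  -78.2 -163.1]
sq tin [0.51726515 0.02510696 0.09      ] [0.5215094  0.02336659 0.09      ]
mug [[0.53040677 0.4339164  0.095     ]] clip [[ 0.7382293  -0.02420783  0.02      ]]
ik [array([ 0.04638836,  0.3123588 , -0.24787117,  1.01056636,  0.        ,
        0.04638836]), array([-0.35491375,  0.66897963,  0.09578162,  0.99759831,  0.        ,
       -0.35491375])]
```

Both cameras agree to about 4 mm and the sizes match, so I'll use the averages. The small round tin goes first.

```bash
cat >> h.py <<'E'
from scipy.spatial.transform import Rotation as Rn
def Q(psi): return (Rn.from_euler('z',psi,degrees=True)*Rn.from_euler('y',90,degrees=True)).as_quat()
OFF=.008
def pick(xy,base,psi,hi,force=30):
    q=Q(psi); ctrl.move_pose([*xy,hi],q)
    hit=ctrl.move_l([*xy,base+OFF],feed=.08,f_stop=8)
    ctrl.gripper_close(force); s=ctrl.read_state()
    print("pick hit",hit,"pos",s["position"].round(4),"w",round(s["gripper_width"],4),"F",s["contact_force"].round(2),"t",s["time_s"])
    ctrl.move_l([*xy,hi],feed=.08)
    print("lifted w",round(ctrl.read_state()["gripper_width"],4))
def place(xy,psi,hi):
    q=Q(psi); ctrl.move_pose([*xy,hi],q)
    ctrl.move_l([*xy,.030+OFF],feed=.12)
    ctrl.pause(.2)
    hit=ctrl.move_l([*xy,.002+OFF],feed=.015,f_stop=3)
    s=ctrl.read_state();print("place hit",hit,s["position"].round(4),"F",s["contact_force"].round(2))
def release(xy,hi):
    ctrl.open_gripper(); ctrl.pause(.2); ctrl.move_l([*xy,hi],feed=.1);s=ctrl.read_state();print("t",s["time_s"],s["contact_force"].round(2))
def look(tag):
    for n in("top","scene"):
        p,d=ctrl.snapshot(n);np.savez(f"pics/{n}{tag}.npz",p=p,d=d);cv2.imwrite(f"pics/{n}{tag}.png",p[:,:,::-1])
E
python3 - <<'E'
from h import *
pick((.5167,.024),.09,0,.20)
look("a")
E
```

```text
pick hit False pos [0.5168 0.0241 0.0982] w 0.0369 F [-0.95  1.89  4.16] t 3.9
lifted w 0.0368
```

```bash
python3 - <<'E'
from h import *
t=np.load("pics/topa.npz")['p'];s=np.load("pics/scenea.npz")['p']
f=lambda p,x,y,w,h,k:cv2.resize(p[y:y+h,x:x+w,::-1],(w*k,h*k),interpolation=cv2.INTER_CUBIC)
cv2.imwrite("pics/ca.png",np.hstack([f(t,300,190,80,100,5),f(s,230,130,80,100,5)]))
E
```

```text
(no output)
```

View pics/ca.png

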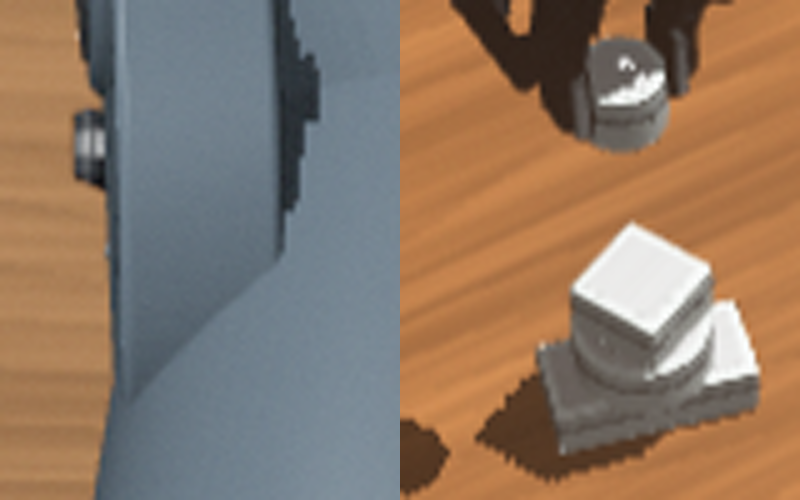

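The small tin is held upright and the rest of the stack hasn't moved: the scene crop shows the square tin's corners at (572,290), (632,222), (713,270) and (652,338). Now I'll place it.

```bash
python3 - <<'E'
from h import *
r=(.4678,.256)
place(r,0,.20)
look("b")
s=np.load("pics/sceneb.npz")['p']
cv2.imwrite("pics/cb.png",cv2.resize(s[110:190,300:400,::-1],None,fx=6,fy=6,interpolation=cv2.INTER_CUBIC))
E
```

```text
place hit True [0.4678 0.256  0.0122] F [-0.65 -0.36  6.75]
```

View pics/cb.png

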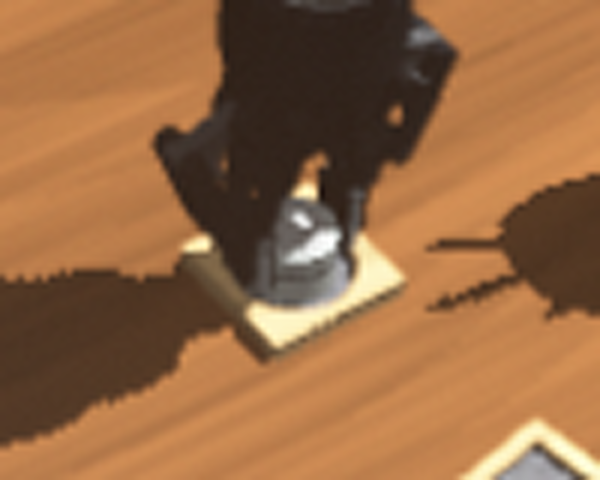

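Contact came at TCP z = 0.0122, and 0.012 was expected. The picture shows the tin in the recess at about (303,270). Next I'll release it and pick the square tin, after estimating the stack again from the earlier scene picture.

```bash
python3 - <<'E'
from h import *
release((.4678,.256),.20)
look("c")
def up(p,f,o): return (np.float64(p)+.5)/f-.5+o
P=plane("scene",up([(172,290),(232,222),(313,270),(252,338)],5,[230,130]),.09)[:,:2];e=np.roll(P,-1,0)-P
print(P.mean(0),np.linalg.norm(e,axis=1),np.degrees(np.arctan2(e[:,1],e[:,0])))
f=lambda p,x,y,w,h,k:cv2.resize(p[y:y+h,x:x+w,::-1],(w*k,h*k),interpolation=cv2.INTER_CUBIC)
t=np.load("pics/topc.npz")['p'];s=np.load("pics/scenec.npz")['p']
cv2.imwrite("pics/cc.png",np.hstack([f(t,310,205,66,60,6),f(s,320,125,66,60,6)]))
E
```

```text
t 12.4667 [ 0.3  -0.12  0.4 ]
[0.52171331 0.02313542] [0.04604447 0.04623339 0.04551888 0.04483328] [ 115.48573339   21.11914937  -66.23225371 -158.31781104]
```

View pics/cc.png

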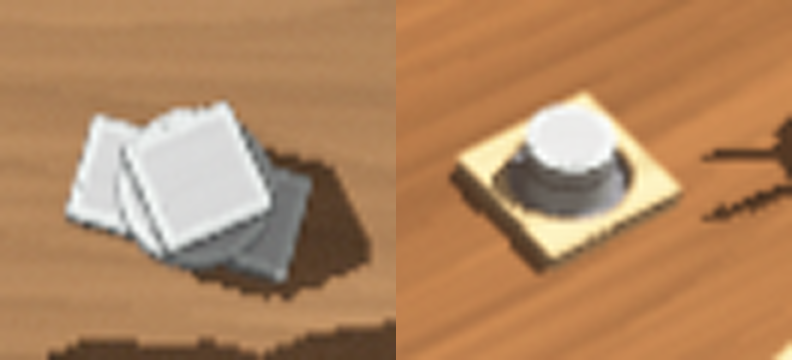

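The small tin sits centred in its recess. The square tin's corners in the top crop are (222,103), (122,150), (170,250) and (270,205).

```bash
python3 - <<'E'
from h import *
def up(p,f,o): return (np.float64(p)+.5)/f-.5+o
P=plane("top",up([(222,103),(122,150),(170,250),(270,205)],6,[310,205]),.09)[:,:2];e=np.roll(P,-1,0)-P
a=np.degrees(np.arctan2(e[:,1],e[:,0]))
print(P.mean(0),np.linalg.norm(e,axis=1),a)
xy=(P.mean(0)+[.5217,.0231])/2
psi=((np.mod(a,90).mean())+23)/2; print(xy,psi)
xy=tuple(xy)
pick(xy,.06,psi,.17)
look("d")
r=(.4398,-.2439)
place(r,-2,.17)
look("e")
f=lambda p,x,y,w,h,k:cv2.resize(p[y:y+h,x:x+w,::-1],(w*k,h*k),interpolation=cv2.INTER_CUBIC)
s=np.load("pics/scened.npz")['p'];s2=np.load("pics/scenee.npz")['p']
cv2.imwrite("pics/cd.png",np.hstack([f(s,235,150,75,80,5),f(s2,110,185,80,80,5)]))
E
```

```text
[0.51696354 0.02547778] [0.04417143 0.043719   0.04341222 0.04465555] [ 116.13821367 -153.9997849   -65.08680619   25.01619967]
[0.51933177 0.02428889] 24.258477781807105
pick hit False pos [0.5196 0.0243 0.0683] w 0.0455 F [-1.3  -1.56  5.18] t 15.3917
lifted w 0.0452
place hit True [ 0.4398 -0.2439  0.0123] F [-0.34  0.29  7.81]
```

View pics/cd.png

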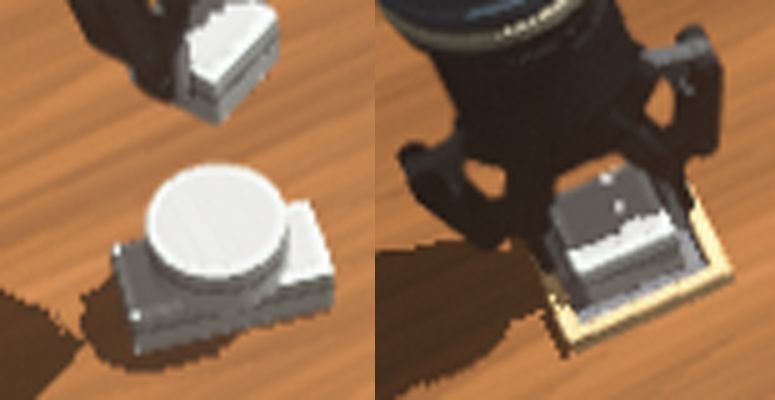

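The square tin is on the felt at about (620,240), and contact came at the expected height. I'll release it and measure the large round tin.

```bash
python3 - <<'E'
from h import *
release((.4398,-.2439),.17)
look("f")
f=lambda p,x,y,w,h,k:cv2.resize(p[y:y+h,x:x+w,::-1],(w*k,h*k),interpolation=cv2.INTER_CUBIC)
t=np.load("pics/topf.npz")['p'];s=np.load("pics/scenef.npz")['p']
cv2.imwrite("pics/cf.png",np.hstack([f(t,310,205,66,60,6),f(s,120,195,66,60,6)]))
cv2.imwrite("pics/cf2.png",f(s,245,165,70,60,8))
E
```

```text
t 23.4917 [-0.3   0.81 -0.29]
```

View pics/cf.png

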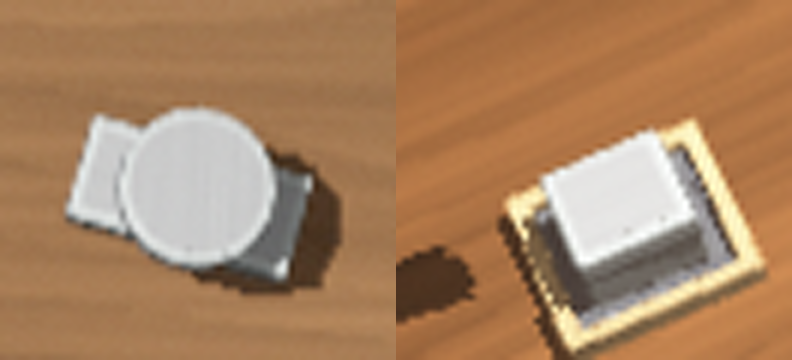

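View pics/cf2.png

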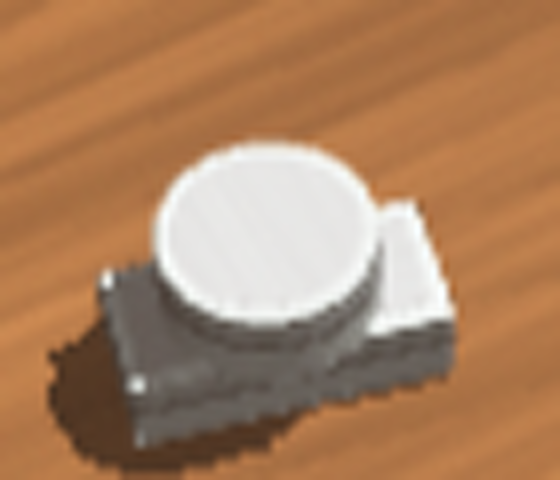

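The square tin lies within its recess. The large tin's top ellipse is centred at (197.5,186.5) in the top crop and (267.5,233) in the scene crop.

```bash
python3 - <<'E'
from h import *
def up(p,f,o): return (np.float64(p)+.5)/f-.5+o
A=plane("top",up([(197.5,186.5),(119,186),(276,186)],6,[310,205]),.06);B=plane("scene",up([(267.5,233)],8,[245,165]),.06)
print(A,B)
xy=tuple((A[0]+B[0])[:2]/2);print(xy)
assert np.hypot(xy[0]-.519,xy[1]-.024)<.008
pick(xy,.03,0,.14)
look("g")
place((.6267,-.2321),0,.14)
look("h")
f=lambda p,x,y,w,h,k:cv2.resize(p[y:y+h,x:x+w,::-1],(w*k,h*k),interpolation=cv2.INTER_CUBIC)
s=np.load("pics/sceneg.npz")['p'];s2=np.load("pics/sceneh.npz")['p']
cv2.imwrite("pics/cg.png",np.hstack([f(s,235,150,78,90,5),f(s2,155,240,80,90,5)]))
E
```

```text
[[ 0.51711696  0.02291147  0.06      ]
 [ 0.51684357  0.05494943  0.06      ]
 [ 0.5177799  -0.00916427  0.06      ]] [[0.52058449 0.02176816 0.06      ]]
(np.float64(0.5188507256371591), np.float64(0.02233981406273307))
pick hit False pos [0.5191 0.0224 0.0386] w 0.0626 F [-1.63 -0.37  7.45] t 26.4333
lifted w 0.063
place hit True [ 0.6267 -0.2321  0.0126] F [-0.92 -0.52  6.72]
```

View pics/cg.png

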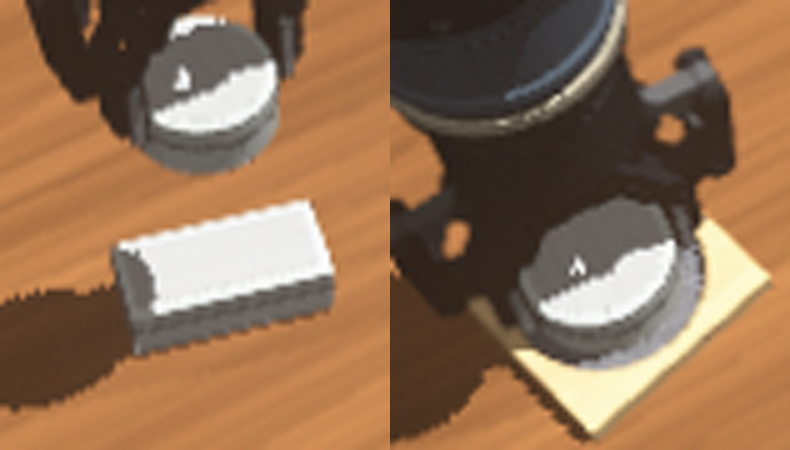

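The large tin is on the felt, with contact at z = 0.0126. I'll release it and measure the long tin.

```bash
python3 - <<'E'
from h import *
release((.6267,-.2321),.14)
look("i")
f=lambda p,x,y,w,h,k:cv2.resize(p[y:y+h,x:x+w,::-1],(w*k,h*k),interpolation=cv2.INTER_CUBIC)
t=np.load("pics/topi.npz")['p'];s=np.load("pics/scenei.npz")['p']
cv2.imwrite("pics/ci.png",np.hstack([f(t,310,205,66,70,6),f(s,165,250,66,70,6)]))
cv2.imwrite("pics/ci2.png",f(s,245,165,70,60,8))
E
```

```text
t 33.8333 [0.42 0.32 0.24]
```

View pics/ci.png

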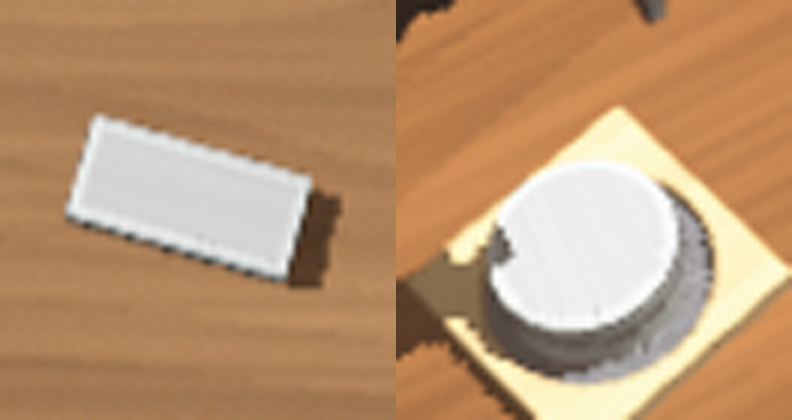

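View pics/ci2.png

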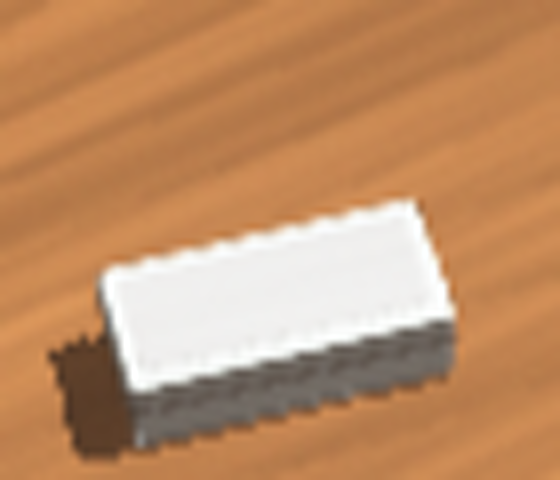

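The large tin is in its recess and no tin is left on top of the long one. Its corners are (97,115), (67,217), (287,278), (312,182) in the top crop and (103,270), (133,390), (453,318), (413,203) in the scene crop.

```bash
python3 - <<'E'
from h import *
def up(p,f,o): return (np.float64(p)+.5)/f-.5+o
A=plane("top",up([(97,115),(67,217),(287,278),(312,182)],6,[310,205]),.03)[:,:2];B=plane("scene",up([(103,270),(133,390),(453,318),(413,203)],8,[245,165]),.03)[:,:2]
ang=[]
for P,(i,j,k,l) in((A,(1,2,0,3)),(B,(0,3,1,2))):
    e=(P[i]-P[j])+(P[k]-P[l]); ang.append(np.degrees(np.arctan2(e[1],e[0]))%180)
    print(P.mean(0),np.linalg.norm(np.roll(P,-1,0)-P,axis=1),ang[-1])
xy=tuple((A.mean(0)+B.mean(0))/2);ax=np.mean(ang)-90;psi=ax-90;print(xy,psi)
r=(.6396,.2371);pp=11.3-90
for p,q in((( *xy,.008),psi),((*r,.11),pp),((*r,.01),pp)):
    print(ctrl.ik(p,Q(q)).round(2))
assert abs(psi+105)<4 and np.hypot(xy[0]-.519,xy[1]-.024)<.008
pick(xy,0,psi,.11,50)
place(r,pp,.11)
look("j")
f=lambda p,x,y,w,h,k:cv2.resize(p[y:y+h,x:x+w,::-1],(w*k,h*k),interpolation=cv2.INTER_CUBIC)
s2=np.load("pics/scenej.npz")['p']
cv2.imwrite("pics/cj.png",f(s2,325,130,110,100,6))
E
```

```text
[0.51634043 0.02384204] [0.04521414 0.09543351 0.0419544  0.09501814] 74.31650712192715
[0.52042568 0.02290672] [0.0439635  0.09365939 0.04359921 0.092622  ] 73.34378863883873
(np.float64(0.5183830505712745), np.float64(0.023374381476296485)) -106.16985211961706
[ 0.05  0.4  -0.37  0.8   0.    1.9 ]
[0.35 0.64 0.3  1.23 0.   1.73]
[0.35 0.7  0.15 1.02 0.   1.73]
pick hit False pos [0.5185 0.0234 0.0084] w 0.0431 F [-1.42  0.13  6.66] t 37.7667
lifted w 0.0431
place hit True [0.6396 0.2371 0.0124] F [-0.07 -0.27  7.84]
```

View pics/cj.png

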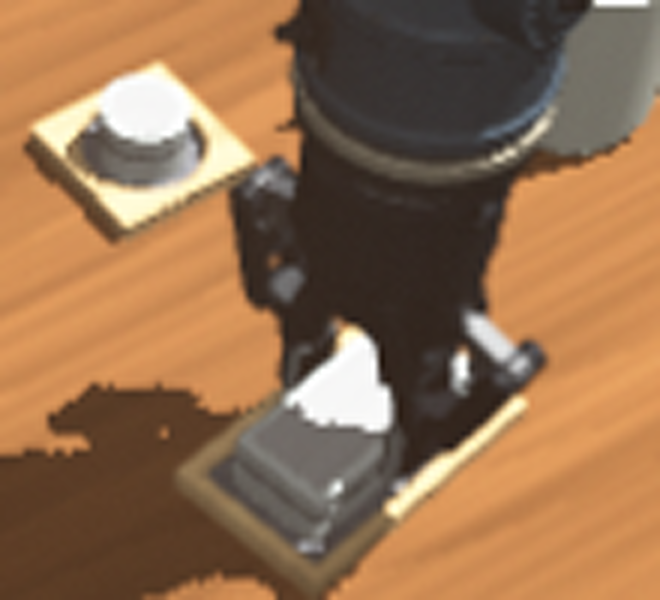

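The long tin is in its recess at about (320,450), with contact at z = 0.0124. I'll release it, back off and check all four.

```bash
python3 - <<'E'
from h import *
release((.6396,.2371),.25)
ctrl.move_pose([.45,0,.3],Q(0))
look("k")
t0=np.load("pics/top0.npz")['p'];t=np.load("pics/topk.npz")['p'];s=np.load("pics/scenek.npz")['p']
f=lambda p,x,y,w,h,k:cv2.resize(p[y:y+h,x:x+w,::-1],(w*k,h*k),interpolation=cv2.INTER_CUBIC)
cv2.imwrite("pics/ck.png",np.hstack([f(t,130,160,160,120,5)]))
cv2.imwrite("pics/ck2.png",np.vstack([np.hstack([f(s,325,130,78,60,5),f(s,345,170,78,60,5)]),np.hstack([f(s,125,205,78,60,5),f(s,160,262,78,60,5)])]))
for n in("top","scene"):
    C=cloud(n,np.load(f"pics/{n}k.npz")['d'])
    for nm,r,R in(("small",(.4678,.256),.03),("sq",(.4398,-.2439),.035),("large",(.6267,-.2321),.042),("long",(.6396,.2371),.06)):
        m=(np.hypot(C[...,0]-r[0],C[...,1]-r[1])<R)&(C[...,2]>.026)
        q=C[m]
        if len(q)<30: print(n,nm,"hidden");continue
        k=np.linalg.lstsq(np.c_[q[:,:2]-q[:,:2].mean(0),np.ones(len(q))],q[:,2],rcond=None)[0]
        print(n,nm,m.sum(),"off mm",((q[:,:2].mean(0)-r)*1000).round(1),"z",k[2].round(4),"tilt deg",np.degrees(np.hypot(*k[:2])).round(1))
d=cv2.absdiff(t,t0).max(2);print("mug diff",d[205:245,155:190].mean(),"clip diff",d[135:175,345:372].mean())
E
```

```text
t 45.9583 [-0.08 -0.01 -0.05]
top small 190 off mm [-1.2 -0. ] z 0.0353 tilt deg 2.9
top sq hidden
top large hidden
top long 635 off mm [-3.4  0.3] z 0.0351 tilt deg 2.1
scene small 148 off mm [ 3.3 -2.7] z 0.0312 tilt deg 2.6
scene sq 385 off mm [ 2.4 -1. ] z 0.0331 tilt deg 2.4
scene large 749 off mm [ 1.7 -1.1] z 0.0329 tilt deg 1.2
scene long 653 off mm [ 3.5 -3.2] z 0.0318 tilt deg 0.4
mug diff 12.637857142857143 clip diff 76.38518518518518
```

View pics/ck.png

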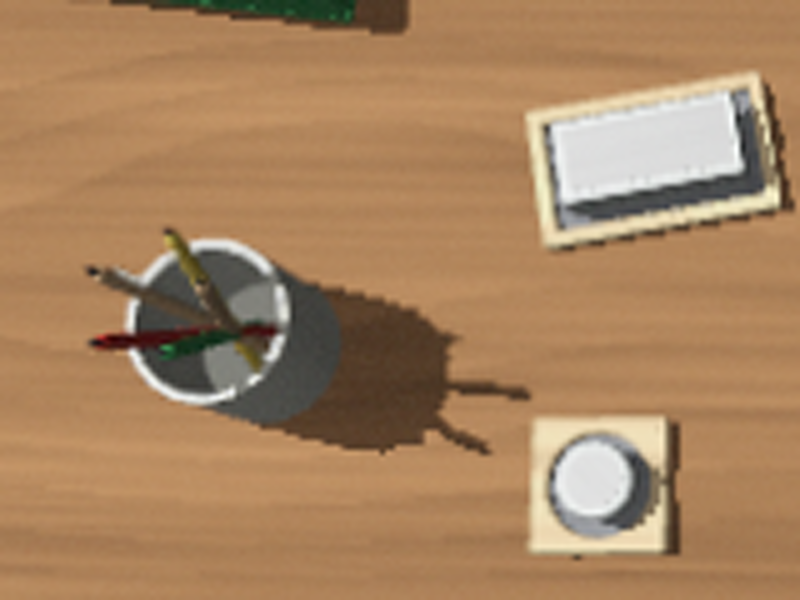

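View pics/ck2.png

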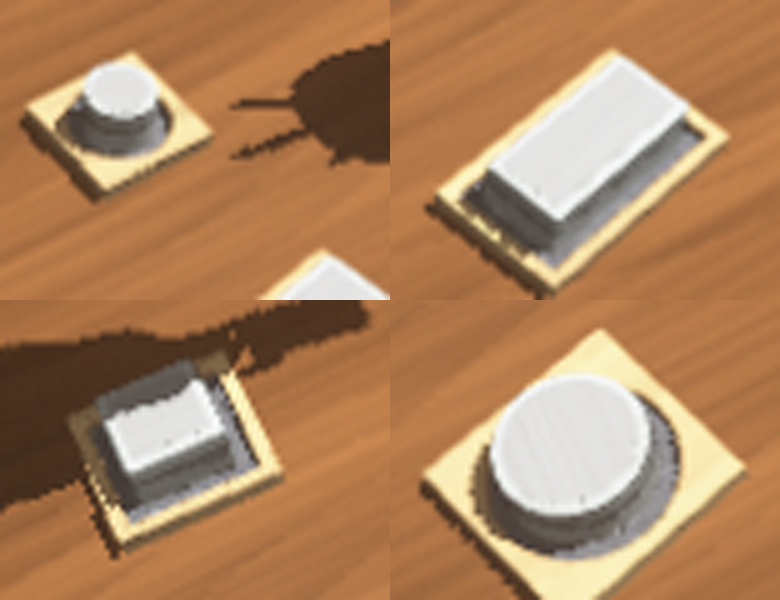

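View pics/topk.png

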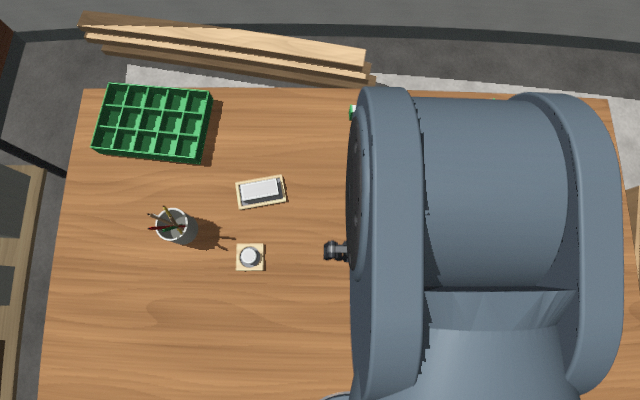

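All four tins sit inside their recesses. The arm hides the clip in the top view, and the mug difference isn't zero, so I'll check both bystanders in the scene view.

```bash
python3 - <<'E'
from h import *
a=np.load("pics/scene0.npz")['p'];b=np.load("pics/scenek.npz")['p'];d=cv2.absdiff(a,b).max(2)
ta=np.load("pics/top0.npz")['p'];tb=np.load("pics/topk.npz")['p']
g=lambda i:cv2.cvtColor(i,cv2.COLOR_RGB2GRAY).astype(np.float32)
for nm,x,y,i,j,w,h in(("clip",290,265,a,b,48,48),("mug",400,85,a,b,50,72),("mugtop",145,203,ta,tb,48,45)):
    print(nm,cv2.absdiff(i,j)[y:y+h,x:x+w].mean().round(2),cv2.phaseCorrelate(g(i[y:y+h,x:x+w]),g(j[y:y+h,x:x+w])))
f=lambda p,x,y,w,h,k:cv2.resize(p[y:y+h,x:x+w,::-1],(w*k,h*k),interpolation=cv2.INTER_CUBIC)
cv2.imwrite("pics/cl.png",np.vstack([np.hstack([f(i,280,255,66,58,5),f(i,395,80,60,58,5)]) for i in(a,b)]))
E
```

```text
clip 2.37 ((0.02245315752644572, 0.007845928747943987), 0.9996796302083466)
mug 2.16 ((0.023683366072845047, 0.017848303070557847), 0.9973539310528172)
mugtop 11.73 ((0.014718634174446521, 0.4836165510900656), 0.9848351611031426)
```

View pics/cl.png

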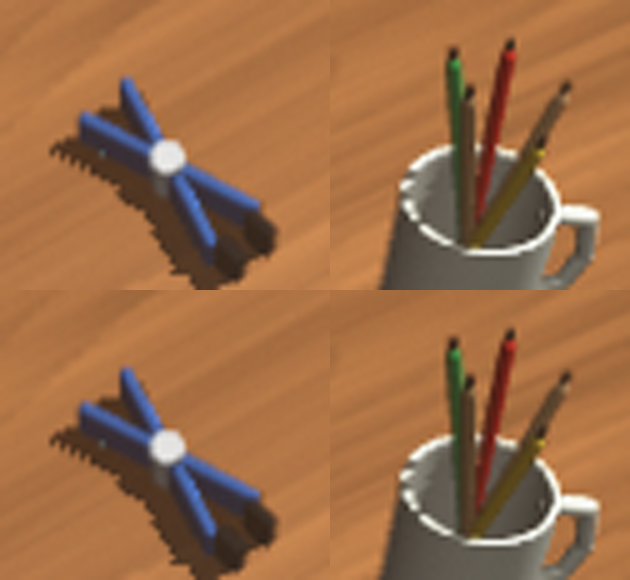

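The clip and mug look identical before and after, with a scene-view shift of only about 0.02 px. Handing in.

```bash
python3 - <<'E'
from workcell import ctrl
ctrl.hand_in(); print(ctrl.read_state()["time_s"])
E
```

```text
the job is handed in; nothing more can be done
the job is handed in; nothing more can be done
```

I took the stack apart from the top and put all four tins into their own rests, then handed the job in at about 47 s of the 99 s allowed.

**Placing:** Each tin touched down with the TCP at z = 12.2–12.6 mm; 12 mm was expected for a tin sitting on the felt.

**Final pictures:** All four tins are upright inside their recesses. Their measured centres are within 5 mm of the recess centres; the limit is 12.5 mm.

**Bystanders:** The clip and mug shifted by about 0.02 px in the scene view, so neither moved.

**Checks that disagreed or fell short:**
- The two cameras differ by about 4–5 mm in x, so I used their averages.
- Planes fitted to the noisy depth readings gave tilts of 0.4–2.9°, under the 3.4° limit. I put these down to noise: the same tin's tilt differs between cameras, for example 2.1° against 0.4° for the long tin.
- The top view showed a 0.5 px shift at the mug that the scene view did not. I took it as a small shift of the whole top image but did not check that.
- In the last top view the arm hid the square tin, the large round tin and the clip, so I checked those three from the scene camera only.

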